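# Scrape the chips off the sprung plate, then lay the timber down on it

## Robot

A 7-joint arm with a two-finger parallel gripper is mounted at the origin on the work surface. World frame = base frame: x ahead of the robot, y to its left, z up, the work surface at z = 0. Lengths are in m, angles in degrees, forces in N, time in s.
With the tool pointing down it reaches from about 0.375 to 0.925 m from the base axis. Payload 3.1 kg.
Tool frame: the origin (TCP) lies midway between the tips of the shut fingers; the grasp point (between the pads) lies 19 mm behind it; x points along the fingers, y is the direction in which the jaws open and shut, and the axes are right-handed (so a half turn about x gives the same grasp; the last joint's range is limited). The gripper opens to 85 mm and grips with 20 to 120 N. Pads are 22 mm wide; open, the fingers measure 114 mm over their backs; the gripper's body (76 mm by 85 mm) begins 54 mm behind the grasp point. The pads swing forward as they close: fully open they stand 13 mm farther back than shut.
Start: joints at [-70.52, 21.939, 2.515, 91.553, -1.026, 66.532, -2.859], TCP at [0.276, 0.589, 0.231] pointing down, gripper open.
Joint ranges: [-149.38, 149.38], [-23.57, 123.04], [-84.95, 90], [0, 143.3], [-89.99, 269.99], [3.08, 112.72], [-163.45, 163.45]. Speed limits (degrees/s): [159.86, 159.86, 180, 180, 180, 180, 180].

## Interface

Orientations are given as [roll, pitch, yaw] about the fixed x, y, z axes, in that order (R = Rz(yaw) Ry(pitch) Rx(roll)).
In Python, from cell import status, cams, job gives the robot as it stands.
- The arm moves only by the tool step_arm, never from a script. Its argument "steps" is a list of rows, each a list of 6 numbers: the shift along the tool's x, y, z in m, then the turn, a rotation vector about the tool's x, y, z in rad. A call has 1 to 20 rows; each row shifts and turns the commanded pose from where the row before left it, along the tool's axes as they then stand; what a row does not reach is not made up. A row lasts 1/10 s, in which the tool goes at most 50 mm and 8.59 degrees, less where a joint would pass 70% of its speed; a pose out of reach is approached as far as the arm can. A call is refused whole if a number of a shift passes 0.05 or a number of a turn 0.15, either way. A call with a gripper value outside its range is refused whole. "gripper" is the opening, from 0 (shut) to 1 (fully open), set as the call begins (left out, the last holds). The fingers move at their own pace and stop on an object; "squeeze" is the grip in N (left out, the last holds). Time passes only in rows, so rows that do not move let the fingers close. It gives the time, the measured TCP pose, the force and the opening at its end, in the units of the state.
- status.sense(): the state, without advancing time (a new reading comes with each control period).
- cams.grab_frame(name): name is "side" or "top"; returns a dict with "img" (400x640x3 uint8, blue, green, red), "depth" (400x640 float32, m along the optical axis (not along the pixel's ray), 0 where there is no reading), "intrinsics" (3x3 intrinsics, pixels), "pose" (4x4, takes a point from camera to world coordinates). Camera axes: x right, y up, looking along -z (the intrinsics and any distortion apply to the point x, -y, -z); pixel columns grow to the right and rows downward; lengths in m; the calibration is good to about 2 mm. A picture is of the moment at which its call begins.
- job.finish_job(): hands the job in, once; it reports no verdict.
Trained networks look in the newest picture that a camera, given by its name, has taken for a name from the list of things; names that differ only in an ending like _2 or _b are one class to them, and where a whole thing is asked for, a point or a joint stands for the part that bears it (a point fixed in the world has none). Each returns a list of dicts, best first, with "p" (0 to 1); they miss things now and then, are a little off and sometimes report something else, mostly with a low value. They report only what shows in the picture. A call takes as long as a camera call. They do not tell look-alikes from the thing itself.
- cams.recognise(query, camera): "extent" ([left, top, width, height] in pixels, round what is visible of it).
The state is a dict: "t": time; "joints": joint angles; "joint_velocities": joint speeds; "joint_efforts": joint torques, N m; "tcp_pos": TCP position; "ee_rot": TCP orientation; "wrist_force": force on the tool from outside, world axes, zero at the start; "ft_torque": the same for the moment, N m; "finger_gap": finger opening in m.
Only numpy, scipy, OpenCV 4.12 (cv2) and the standard library are available. Lean on these libraries where they do the work, as an engineer would, in place of code of your own. Each camera call takes 0.05 s, during which the arm holds its last target.

## Task

Take the scraper block, press it down on the floating plate until the plate beds firmly on its hidden stop, and keeping up that firm but not hard pressure wipe all four wood chips over the edge into the orange tray, fingers off the chips and the timber left standing. Stand the scraper upright back on its red mat, then tip the timber over towards the robot so that it lies flat on the clean plate, blue side up. Do not disturb the glue bottle, cup or bit stand.

Things in the scene. Friction and masses are not known exactly. Their poses are not given: they have to be found in the camera images.
- fixture: Fixed clearing station standing on the bench; origin at bench level under its middle, z up, x and y its own level axes. It carries a flat bare aluminium plate that reaches from x -125 to +125 and from y -140 to +130 mm; the orange chip tray adjoins it at +y. The chips lie within x -110 to +30, y -85 to +125 mm.
- plate_under (a point): Bench-level point below the chip area (fixture x -40, y 20 mm). The plate's top is 62 mm above the bench. The plate floats up and down on soft springs (1 to 5 N) until it beds on a firm backing stop, hidden 2 to 14 mm down; how deep varies, is not reported and can only be felt. Past it, about 6 N per mm, 8 mm. Wipe with 10 to 25 N; over 35 N is too hard.
- tray (a point): Centre of the inner floor of the orange chip tray (5 mm above the bench), axes as the fixture's. Inside 240 (x) by 140 (y) mm, walls 30 mm high above the bench, lower than the plate; its near wall is just under the plate's +y edge, so what is pushed over that edge drops in.
- mat: Red parking mat of the scraper, 200 (x) by 100 (y) by 3 mm, fixed; origin at the centre of its underside on the bench.
- scraper_c (a point): Scraper block standing on the red mat: steel sole 150 (x) by 36 (y) by 14 mm with a wooden handle on it 90 (x) by 28 (y) mm, up to 80 mm above the sole's underside. Point at its centre, 40 mm above the underside. Its x runs along the blade, z up. Mass about 0.35 kg; take it by the handle from above, across its 28 mm.
- timber_c (a point): Timber block standing on end on the plate along its far edge (fixture x about +90 mm), 60 (x) by 80 (y) by 150 (z) mm, about 0.4 kg. Point at its centre, 75 mm above its lower end. z up while standing; its +x side, the one away from the robot, is painted blue.
- chip1: Loose wood chip lying flat on the plate, 60 (x) by 25 (y) by 7 (z) mm, 12 g; origin at the centre of its underside.
- chip2: Loose wood chip lying flat on the plate, 60 (x) by 25 (y) by 7 (z) mm, 12 g; origin at the centre of its underside.
- chip3: Loose wood chip lying flat on the plate, 60 (x) by 25 (y) by 7 (z) mm, 12 g; origin at the centre of its underside.
- chip4: Loose wood chip lying flat on the plate, 60 (x) by 25 (y) by 7 (z) mm, 12 g; origin at the centre of its underside.
- glue: Bystander, loose: white glue bottle with orange cap, 56 mm across, 120 mm high; leave it alone.
- plug_cup: Bystander, loose: grey cup, 80 mm across, 70 mm high; leave it alone.
- bitstand: Bystander, loose: wooden stand with five upright drill bits, 50 x 160 mm, up to 105 mm high; leave it alone.
There are look-alikes about, which are no part of the job. What is shaped like the chip2 but turquoise is not meant.

How it is judged (in metres and radians):
On the way, in this order (a step that is already met when the one before it is completed fails the run):
1. the scraper is lifted off its mat (height (world z) of scraper_c above 0.08 m), for 0.1 s.
2. the scraper presses the plate firmly (more than 8 N) behind chips still to be wiped, timber standing (contact force between scraper and fixture above 8 N and y of scraper_c in the frame of fixture below 0.02 m and angle between timber_c's own z axis and vertical below 0.2 rad and not ((y of chip1 in the frame of tray between -0.07 and 0.075 m and x of chip1 in the frame of tray between -0.125 and 0.125 m and z of chip1 in the frame of tray below 0.038 m) and (y of chip2 in the frame of tray between -0.07 and 0.075 m and x of chip2 in the frame of tray between -0.125 and 0.125 m and z of chip2 in the frame of tray below 0.038 m) and (y of chip3 in the frame of tray between -0.07 and 0.075 m and x of chip3 in the frame of tray between -0.125 and 0.125 m and z of chip3 in the frame of tray below 0.038 m) and (y of chip4 in the frame of tray between -0.07 and 0.075 m and x of chip4 in the frame of tray between -0.125 and 0.125 m and z of chip4 in the frame of tray below 0.038 m))), for 0.2 s.
3. the scraper still presses firmly (more than 6 N) in the last part of the wipe, timber standing (contact force between scraper and fixture above 6 N and y of scraper_c in the frame of fixture above 0.05 m and angle between timber_c's own z axis and vertical below 0.2 rad), for 0.1 s.
4. all four chips are in the tray, timber still standing (y of chip1 in the frame of tray between -0.07 and 0.075 m and x of chip1 in the frame of tray between -0.125 and 0.125 m and z of each of chip1, chip2, chip3, chip4 in the frame of tray below 0.038 m and y of chip2 in the frame of tray between -0.07 and 0.075 m and x of chip2 in the frame of tray between -0.125 and 0.125 m and y of chip3 in the frame of tray between -0.07 and 0.075 m and x of chip3 in the frame of tray between -0.125 and 0.125 m and y of chip4 in the frame of tray between -0.07 and 0.075 m and x of chip4 in the frame of tray between -0.125 and 0.125 m and angle between timber_c's own z axis and vertical below 0.2 rad), for 0.2 s.
5. the scraper is back upright on its mat, timber still standing (horizontal distance between scraper_c and mat below 0.045 m and height (world z) of scraper_c below 0.05 m and angle between scraper_c's own z axis and vertical below 0.1 rad and contact force between the fingers and scraper below 0.3 N and angle between timber_c's own z axis and vertical below 0.2 rad), for 0.2 s.
6. the timber lies flat on the plate, blue side up (angle between timber_c's own x axis and vertical below 0.1 rad and x of timber_c in the frame of fixture between -0.08 and 0.06 m and y of timber_c in the frame of fixture between -0.12 and 0.1 m and height (world z) of timber_c above 0.08 m), for 0.2 s.
At the end, for the whole second after the job is handed in: All four chips dropped into the tray; the timber at rest flat on the plate, blue side up within 0.1 rad, its centre at fixture x -80 to 60, y -120 to 100 mm; the scraper upright within 0.1 rad and at rest on the mat, its centre within 45 mm of the mat's (all of step 6 and y of chip1 in the frame of tray between -0.07 and 0.075 m and x of chip1 in the frame of tray between -0.125 and 0.125 m and z of each of chip1, chip2, chip3, chip4 in the frame of tray below 0.038 m and y of chip2 in the frame of tray between -0.07 and 0.075 m and x of chip2 in the frame of tray between -0.125 and 0.125 m and y of chip3 in the frame of tray between -0.07 and 0.075 m and x of chip3 in the frame of tray between -0.125 and 0.125 m and y of chip4 in the frame of tray between -0.07 and 0.075 m and x of chip4 in the frame of tray between -0.125 and 0.125 m and horizontal distance between scraper_c and mat below 0.045 m and height (world z) of scraper_c below 0.05 m and angle between scraper_c's own z axis and vertical below 0.1 rad and linear speed of each of timber, scraper below 0.03 m/s); the robot touches nothing.
It fails at once if the scraper leaned on hard (more than 35 N against the station) (contact force between scraper and fixture above 35 N).
It fails at once if fingers on a chip (contact force between the fingers and chip1 above 0.5 N or contact force between the fingers and chip2 above 0.5 N or contact force between the fingers and chip3 above 0.5 N or contact force between the fingers and chip4 above 0.5 N).
It fails at once if a bystander moved more than 30 mm (distance of any of glue, plug_cup, bitstand from where it was at the start of the episode above 0.03 m).
It also fails if it takes over 72 s, if anything falls off the work surface, if the arm or the gripper's body presses on something with over 40 N, if the wrist force passes 120 N, or if a joint passes its speed limit or range.

## Working session

There is one attempt and no reset: what is moved stays moved. The work goes in short steps, Python scripts to look and compute and a tool call to move; the robot and the scene stay as the last step left them, time stands still between calls to the robot, and variables do not carry over. Pictures are saved under pics/ and viewed, and the job is handed in when it is done.

Besides the shell and the picture viewer there is one more tool, called after "Emit:" as name([rows], argument=value, ...), one row to a line, values as JSON. step_arm: Moves the arm, as the interface text tells. Its arguments: {"type":"object","properties":{"steps":{"type":"array","items":{"type":"array","items":{"type":"number"}}},"gripper":{"type":"number"},"squeeze":{"type":"number"}},"required":["steps"]}

```bash
ls; mkdir -p pics
python3 - <<'E'
from cell import status,cams,job
import cv2,pickle
print(status.sense())
for n in ("side","top"):
    f=cams.grab_frame(n); cv2.imwrite(f"pics/{n}0.png",f["img"]); pickle.dump(f,open(f"{n}0.pkl","wb"))
    print(n,f["intrinsics"].tolist(),f["pose"].round(4).tolist(), [k for k in f])
    for q in ("fixture","mat","scraper_c","timber_c","chip1","chip2","glue","plug_cup","bitstand","tray"):
        try: print(q,[(r["extent"],round(r["p"],2)) for r in cams.recognise(q,n)])
        except Exception as e: print(q,e)
E
```

```text
pics
{'t': 0.0, 'joints': array([-70.52000727,  21.99226806,   2.51187747,  91.65034296,
        -1.02543505,  66.52993481,  -2.85803201]), 'joint_velocities': array([ 0.03758219,  0.01337702,  0.02853885, -0.0612454 , -0.13859886,
       -0.03813489,  0.04433954]), 'joint_efforts': array([ 3.64870521e-04, -4.33464897e+01,  1.02466218e+00, -2.49506056e+01,
        1.05445206e-02,  1.13216156e-02, -1.89654521e-06]), 'tcp_pos': array([0.27516989, 0.58783846, 0.22987347]), 'ee_rot': array([ -86.80812674,   89.84994535, -111.88635979]), 'wrist_force': array([-0.3067885 ,  0.65488049, -0.78737443]), 'ft_torque': array([-0.00817501, -0.00468035,  0.01815158]), 'finger_gap': 0.0851275621930273}
side [[415.5262462160108, 0.0, 311.94998202555377], [0.0, 415.5262462160108, 202.94342430536054], [0.0, 0.0, 1.0]] [[0.9309, 0.2872, -0.2259, 0.3331], [-0.3653, 0.7183, -0.5921, -0.5486], [-0.0078, 0.6336, 0.7736, 0.9218], [0.0, 0.0, 0.0, 1.0]] ['img', 'depth', 'intrinsics', 'pose']
fixture [([233.2, 173.6, 149.9, 157.0], 0.69)]
mat [([308.2, 343.2, 98.7, 56.8], 0.8), ([228.7, 124.6, 26.7, 30.9], 0.2
[... 991 characters left out ...]
9, 41.4, 74.9], 0.68)]
scraper_c [([433.5, 185.2, 24.9, 55.6], 0.82)]
timber_c [([339.6, 145.4, 40.6, 38.0], 0.69)]
chip1 [([338.8, 219.5, 10.0, 22.6], 0.75), ([333.7, 269.6, 17.4, 23.4], 0.73), ([318.4, 208.3, 11.3, 26.0], 0.58), ([297.0, 214.4, 10.4, 21.4], 0.55), ([354.6, 212.9, 14.4, 25.7], 0.5)]
chip2 [([338.8, 219.5, 10.0, 22.6], 0.75), ([333.7, 269.6, 17.4, 23.4], 0.73), ([318.4, 208.3, 11.3, 26.0], 0.58), ([297.0, 214.4, 10.4, 21.4], 0.55), ([354.6, 212.9, 14.4, 25.7], 0.5)]
glue [([393.4, 116.3, 27.2, 23.3], 0.6), ([354.9, 215.5, 15.3, 23.1], 0.55)]
plug_cup [([131.8, 207.5, 40.6, 31.5], 0.87)]
bitstand [([291.1, 100.2, 59.2, 31.9], 0.98)]
tray [([233.4, 154.2, 164.5, 109.1], 0.88)]
```

View pics/side0.png

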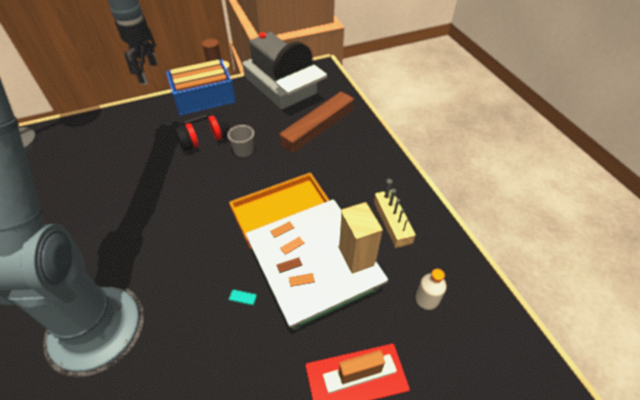

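View pics/top0.png

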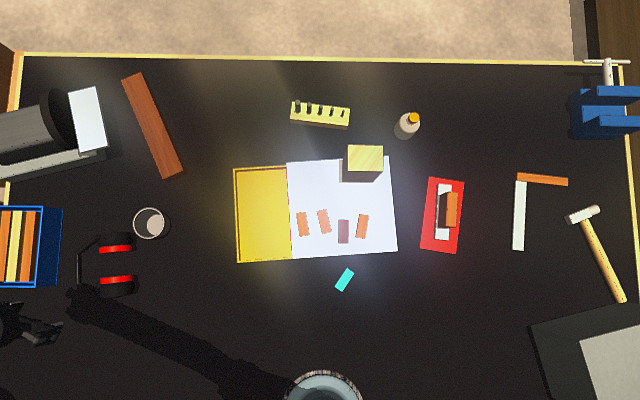

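The top view shows the plate at (340,207) with the tray to its left. The four chips are at (302,224), (323,221), (344,231) and (362,226), the timber at (365,160), the scraper on its mat at (445,212), and the turquoise look-alike off the plate at (344,280). Next I'll measure them by colour and depth.

```bash
cat > h.py <<'E'
import numpy as np,cv2
def pts(f):
    K=f["intrinsics"];d=f["depth"];T=f["pose"]
    v,u=np.mgrid[0:400,0:640].astype(float)
    p=np.stack([(u-K[0,2])/K[0,0]*d,-(v-K[1,2])/K[1,1]*d,-d],-1)
    w=p@T[:3,:3].T+T[:3,3]; w[d==0]=np.nan
    return w
def rect(p):
    (c,s,a)=cv2.minAreaRect((p[:,:2]*1000).astype(np.float32)); 
    b=cv2.boxPoints((c,s,a))
    e=[b[1]-b[0],b[2]-b[1]]; L=[np.linalg.norm(x) for x in e]; l=e[int(np.argmax(L))]
    ang=(np.degrees(np.arctan2(l[1],l[0]))+90)%180-90
    return np.round(c,1),np.round(sorted(L),1),round(ang,1)
def show(name,p):
    if len(p)<10: print(name,'few',len(p));return
    print(name,len(p),'rect c,size,long-ang',*rect(p),'z med',np.round(np.nanmedian(p[:,2])*1000,1))
E
python3 - <<'E'
from h import *
import pickle
for n in("top","side"):
    f=pickle.load(open(n+"0.pkl","rb"));w=pts(f);h=cv2.cvtColor(f["img"],cv2.COLOR_BGR2HSV)
    H,S,V=[h[...,i].astype(int) for i in range(3)];x,y,z=w[...,0],w[...,1],w[...,2]
    roi=(x>.3)&(x<.75)&(abs(y)<.5)
    print(n)
    show('plate',w[roi&(S<60)&(abs(z-.062)<.008)&(V>120)])
    show('platez',w[roi&(abs(z-.062)<.012)&(abs(y)<.2)])
    show('tim top',w[roi&(z>.205)&(z<.22)])
    show('mat',w[roi&(S>150)&((H<6)|(H>174))&(z<.015)&(y<-.1)])
    show('sole',w[roi&(z>.010)&(z<.028)&(S<90)&(V>120)&(y<-.1)&(y>-.4)])
    show('handle',w[roi&(z>.075)&(z<.09)&(y<-.15)&(y>-.4)])
    show('tray',w[roi&(H>10)&(H<32)&(S>150)&(z<.04)&(y>-.02)])
    m=(roi&(abs(z-.066)<.01)&(S>75)&(H<20)).astype(np.uint8)
    k,lab,st,_=cv2.connectedComponentsWithStats(m)
    for i in range(1,k):
        if st[i,4]>40: print(st[i]);show('chip',w[lab==i])
    show('obst',w[roi&(z>.03)&(y>-.2)&(y<0.05)&(x>.6)])
E
```

```text
top
plate 8350 rect c,size,long-ang [490.  105.2] [292.4 739.4] -74.9 z med 62.0
platez 9106 rect c,size,long-ang [571.9 -58.7] [308.  330.3] 4.6 z med 62.2
tim top 927 rect c,size,long-ang [623.1 -84.5] [60.9 77.9] 89.8 z med 211.9
mat 1593 rect c,size,long-ang [ 518.8 -324.4] [102.5 203.2] -8.7 z med 3.1
sole 349 rect c,size,long-ang [ 523.8 -321.7] [ 37.7 149.8] -5.7 z med 17.0
handle 516 rect c,size,long-ang [ 620.6 -280.1] [ 61.4 300. ] 22.6 z med 82.7
tray 3675 rect c,size,long-ang [564.6 255.2] [310.2 367.1] 5.1 z med 5.4
[442 193   5  27  62]
chip 62 rect c,size,long-ang [ 534.  -308.9] [ 2.7 69.4] -6.2 z med 66.1
[317 210  14  24 200]
chip 200 rect c,size,long-ang [490.7   2.2] [22.5 57.8] 14.0 z med 69.2
[296 212  13  24 216]
chip 216 rect c,size,long-ang [483.6  56.8] [24.2 57.8] 10.3 z med 69.0
[356 214  13  24 216]
chip 216 rect c,size,long-ang [479.6 -95.4] [24.2 58.5] -10.1 z med 68.8
obst 1864 rect c,size,long-ang [637.6 -90.6] [125.5 283.6] -67.4 z med 66.9
side
plate 8053 rect c,size,long-ang [499.   68.4] [288.8 820.9] -75.9 z med 62.1
platez 9033 rect c,size,long-
[... 379 characters left out ...]
-ang [568.2 261.5] [288.3 417.8] 11.8 z med 5.9
[271 221  23  17 188]
chip 188 rect c,size,long-ang [480.6  54.9] [24.8 59.4] 12.8 z med 68.8
[280 237  24  17 203]
chip 203 rect c,size,long-ang [ 4.871e+02 -4.000e-01] [23.8 57.9] 13.6 z med 68.9
[277 258  25  14 201]
chip 201 rect c,size,long-ang [462.7 -50.2] [22.4 55.9] -1.2 z med 69.1
[352 263  22  10  46]
chip 46 rect c,size,long-ang [ 620.  -124.8] [ 3.3 54.8] 1.5 z med 71.1
[289 273  26  14 240]
chip 240 rect c,size,long-ang [476.3 -97.4] [24.5 57.8] -8.1 z med 68.6
[338 363  47  16 140]
chip 140 rect c,size,long-ang [ 516.  -333.9] [23.2 91.5] -20.6 z med 66.0
obst 2088 rect c,size,long-ang [674.5 -74.8] [150.4 248.2] 89.4 z med 142.8
```

Run:
```python
from h import *
import pickle
for n in("top","side"):
    f=pickle.load(open(n+"0.pkl","rb"));w=pts(f);h=cv2.cvtColor(f["img"],cv2.COLOR_BGR2HSV)
    H,S,V=[h[...,i].astype(int) for i in range(3)];x,y,z=w[...,0],w[...,1],w[...,2]
    print(n)
    m=((x>.35)&(x<.72)&(y>-.22)&(y<.14)&(abs(z-.062)<.01)).astype(np.uint8)
    m=cv2.morphologyEx(m,cv2.MORPH_OPEN,np.ones((5,5),np.uint8))
    k,lab,st,_=cv2.connectedComponentsWithStats(m);i=1+np.argmax(st[1:,4]);show('plate',w[lab==i])
    show('handle',w[(z>.078)&(z<.088)&(y<-.27)&(y>-.38)&(x>.4)&(x<.62)])
    show('sole',w[(z>.010)&(z<.024)&(y<-.25)&(y>-.4)&(x<.62)&(x>.42)])
    m=((x>.38)&(x<.75)&(y>.05)&(y<.33)&(z<.036)&(H>10)&(H<32)&(S>150)&(V>100)).astype(np.uint8)
    k,lab,st,_=cv2.connectedComponentsWithStats(m);i=1+np.argmax(st[1:,4]);show('tray',w[lab==i])
    for nm,(a,b,c,d) in dict(glue=(.6,.8,-.32,-.15),bit=(.66,.85,-.1,.15)).items():
        p=w[(x>a)&(x<b)&(y>c)&(y<d)&(z>.01)&(z<.3)];show(nm,p);print(np.nanmax(p[:,2]))
```

```text
top
plate 8916 rect c,size,long-ang [530.5 -43.1] [250.4 270.2] -85.4 z med 62.2
handle 384 rect c,size,long-ang [ 523.9 -321.7] [27.9 89.2] -4.9 z med 82.8
sole 390 rect c,size,long-ang [ 523.1 -331.2] [ 56.6 149.9] -4.7 z med 16.9
tray 3548 rect c,size,long-ang [517.7 169.3] [146.6 258.1] 5.3 z med 5.3
glue 686 rect c,size,long-ang [ 686.9 -193. ] [ 53.9 187.6] -23.6 z med 72.2
0.12350580817963208
bit 1256 rect c,size,long-ang [784.2  13.1] [ 52.  159.3] 83.9 z med 40.1
0.10855539274692605
side
plate 8880 rect c,size,long-ang [527.  -42.8] [250.4 272.2] -85.3 z med 62.3
handle 657 rect c,size,long-ang [ 521.2 -322.2] [28.5 90.3] -5.4 z med 82.9
sole 622 rect c,size,long-ang [ 521.1 -322.3] [ 37.  150.6] -5.3 z med 17.0
tray 3120 rect c,size,long-ang [516.9 183.2] [169.9 267.2] 5.0 z med 5.8
glue 1119 rect c,size,long-ang [ 686.5 -191.3] [ 50.3 187.8] -29.4 z med 64.1
0.12313288171584658
bit 1258 rect c,size,long-ang [781.3  12.6] [ 51.3 163.1] 84.4 z med 40.1
0.10811873086556623
```

```bash
cat >> h.py <<'E'
from scipy.spatial.transform import Rotation as Ro
def go(s,target,jawdeg):
    """tool-frame total shift & rotvec to reach target with tool x down and y at jawdeg"""
    R=Ro.from_euler('xyz',s["ee_rot"],degrees=True).as_matrix()
    a=np.radians(jawdeg);xx=np.array([0,0,-1.]);yy=np.array([np.cos(a),np.sin(a),0]);T=np.stack([xx,yy,np.cross(xx,yy)],1)
    print('axes y',R[:,1].round(3),'z',R[:,2].round(3),'x',R[:,0].round(3))
    print('shift now-frame',(R.T@(np.array(target)-s["tcp_pos"])).round(4),'rotvec',Ro.from_matrix(R.T@T).as_rotvec().round(4), 'deg',np.degrees(Ro.from_matrix(R.T@T).magnitude()).round(1))
    print('shift in target frame',(T.T@(np.array(target)-s["tcp_pos"])).round(4))
E
python3 - <<'E'
from h import *
from cell import status
s=status.sense();print(s['t'],s['joints'].round(1))
for j in(84.9,-95.1): go(s,[.5225,-.322,.2],j)
E
```

```text
1.1 [-70.5  21.9   2.5  91.6  -1.   66.5  -2.9]
axes y [0.424 0.906 0.   ] z [ 0.906 -0.424 -0.   ] x [-0.  0. -1.]
shift now-frame [ 0.0313 -0.7201  0.6097] rotvec [-0.3488 -0.     -0.    ] deg 20.0
shift in target frame [ 0.0313 -0.8852  0.3269]
axes y [0.424 0.906 0.   ] z [ 0.906 -0.424 -0.   ] x [-0.  0. -1.]
shift now-frame [ 0.0313 -0.7201  0.6097] rotvec [ 2.7928 -0.      0.    ] deg 160.0
shift in target frame [ 0.0313  0.8852 -0.3269]
```

Emit:
step_arm([
  [0,0,0,-0.1163,0,0],
  [0,0,0,-0.1163,0,0],
  [0,0,0,-0.1162,0,0],
  [0,-0.044,0.016,0,0,0],
  [0,-0.044,0.016,0,0,0],
  [0,-0.044,0.016,0,0,0],
  [0,-0.044,0.016,0,0,0],
  [0,-0.044,0.016,0,0,0],
  [0,-0.044,0.016,0,0,0],
  [0,-0.044,0.016,0,0,0],
  [0,-0.044,0.016,0,0,0],
  [0,-0.044,0.016,0,0,0],
  [0,-0.044,0.016,0,0,0],
  [0,-0.044,0.016,0,0,0],
  [0,-0.044,0.016,0,0,0],
  [0,-0.044,0.016,0,0,0],
  [0,-0.044,0.016,0,0,0],
  [0,-0.044,0.016,0,0,0],
  [0,-0.044,0.016,0,0,0],
  [0,-0.044,0.016,0,0,0],
], gripper=1, squeeze=100)

```text
t: 3.1
tcp_pos: [0.4804, -0.1822, 0.2318]
ee_rot: [21.2, 89.9, 16.1]
wrist_force: [-0.3, 1.1, -0.0]
finger_gap: 0.0854
```

Run:
```python
from h import *
from cell import status
s=status.sense();print(s['t'],s['joints'].round(1),s['wrist_force'])
go(s,[.5225,-.322,.042],84.9)
```

```text
3.1 [-21.4   7.8  41.  111.7  -5.8  62.5 106.9] [-0.3336645   1.06737906 -0.01439525]
axes y [0.088 0.996 0.001] z [ 0.996 -0.088  0.002] x [ 0.002  0.    -1.   ]
shift now-frame [ 0.1898 -0.1356  0.0539] rotvec [ 0.0004  0.0016 -0.0006] deg 0.1
shift in target frame [ 0.1898 -0.1355  0.0543]
```

Emit:
step_arm([
  [0,-0.044,0.018,0,0,0],
  [0,-0.044,0.018,0,0,0],
  [0,-0.044,0.018,0,0,0],
  [0.03,-0.003,0,0,0,0],
  [0.03,0,0,0,0,0],
  [0.03,0,0,0,0,0],
  [0,0,0,0,0,0],
  [0,0,0,0,0,0],
])

```text
t: 3.9
tcp_pos: [0.5218, -0.3196, 0.1413]
ee_rot: [173.8, 90.0, 168.7]
wrist_force: [-0.4, -0.9, -0.3]
finger_gap: 0.0851
```

Run:
```python
from h import *
from cell import status,cams
s=status.sense();print(s['t'],s['joints'].round(1),s['wrist_force'])
go(s,[.5225,-.322,.042],84.9)
f=cams.grab_frame("side");cv2.imwrite("pics/s1.png",cv2.resize(f["img"][200:400,220:540],(800,500)))
```

```text
3.9 [ -4.   27.8  40.2 102.9 -21.   57.  129.6] [-0.43157424 -0.8840009  -0.25840528]
axes y [0.089 0.996 0.   ] z [ 0.996 -0.089 -0.001] x [-0.001  0.    -1.   ]
shift now-frame [ 0.0993 -0.0023  0.001 ] rotvec [ 0.0003 -0.0009 -0.0001] deg 0.1
shift in target frame [ 0.0993 -0.0023  0.0009]
```

View pics/s1.png

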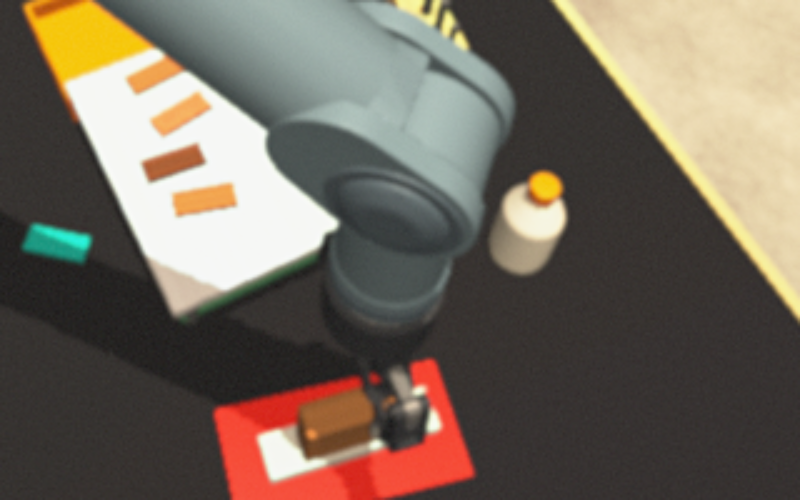

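Run:
```python
from h import *
from cell import cams
for n in ("side","top"):
    f=cams.grab_frame(n);w=pts(f).reshape(-1,3);w=w[np.isfinite(w[:,0])]
    for a in np.arange(.14,.6,.06):
        p=w[(w[:,2]>a)&(w[:,2]<a+.06)&(abs(w[:,1])<.45)&(w[:,0]<.8)&(w[:,0]>-.1)]
        if len(p)>5: print(n,a.round(2),len(p),np.percentile(p,2,axis=0).round(3)[:2],np.percentile(p,98,axis=0).round(3)[:2])
f=cams.grab_frame("top");cv2.imwrite("pics/t1.png",f["img"])
```

```text
side 0.14 1287 [-0.037 -0.365] [0.506 0.01 ]
side 0.2 2537 [-0.045 -0.392] [0.524 0.038]
side 0.26 2528 [-0.041 -0.358] [0.533 0.039]
side 0.32 2649 [-0.012 -0.354] [ 0.532 -0.024]
side 0.38 2049 [ 0.019 -0.354] [ 0.52  -0.024]
side 0.44 4887 [ 0.055 -0.372] [ 0.564 -0.033]
side 0.5 9299 [ 0.092 -0.349] [ 0.544 -0.036]
side 0.56 9677 [ 0.121 -0.268] [ 0.461 -0.033]
top 0.14 244 [ 0.518 -0.27 ] [ 0.647 -0.045]
top 0.2 1302 [ 0.512 -0.29 ] [ 0.651 -0.046]
top 0.26 447 [ 0.489 -0.307] [ 0.554 -0.257]
top 0.32 351 [ 0.497 -0.306] [ 0.555 -0.285]
top 0.38 67 [ 0.508 -0.313] [ 0.57  -0.278]
top 0.44 753 [ 0.501 -0.362] [ 0.572 -0.246]
top 0.5 2972 [ 0.454 -0.349] [ 0.554 -0.207]
top 0.56 3294 [ 0.384 -0.267] [ 0.472 -0.139]
```

View pics/t1.png

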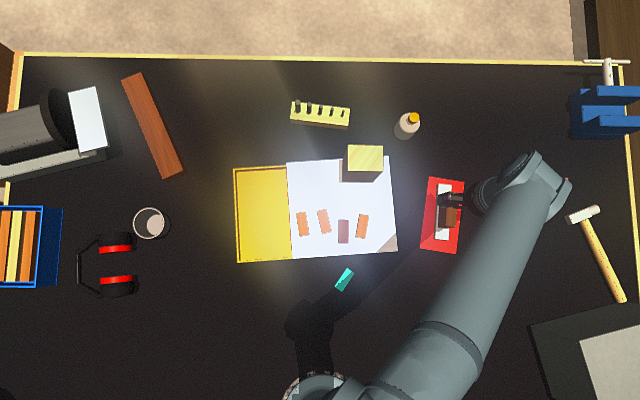

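The top view shows the gripper above the handle and the wrist well above timber height, so I'll descend and grip.

Emit:
step_arm([
  [0.02,-0.002,0.001,0,0,0],
  [0.02,0,0,0,0,0],
  [0.02,0,0,0,0,0],
  [0.02,0,0,0,0,0],
  [0.01,0,0,0,0,0],
  [0.008,0,0,0,0,0],
  [0,0,0,0,0,0],
  [0,0,0,0,0,0],
])

```text
t: 4.9
tcp_pos: [0.5233, -0.3223, 0.0442]
ee_rot: [-22.9, 89.9, -28.0]
wrist_force: [-0.0, 0.2, 0.7]
finger_gap: 0.0853
```

Emit:
step_arm([
  [0,0,0,0,0,0],
  [0,0,0,0,0,0],
  [0,0,0,0,0,0],
  [0,0,0,0,0,0],
  [0,0,0,0,0,0],
  [0,0,0,0,0,0],
  [0,0,0,0,0,0],
  [0,0,0,0,0,0],
  [0,0,0,0,0,0],
  [0,0,0,0,0,0],
], gripper=0, squeeze=100)

```text
t: 5.9
tcp_pos: [0.523, -0.3224, 0.0438]
ee_rot: [-34.6, 89.9, -39.7]
wrist_force: [-1.1, -1.7, 4.6]
finger_gap: 0.0267
```

Emit:
step_arm([
  [-0.015,0,0,0,0,0],
  [-0.03,0,0,0,0,0],
  [-0.03,0,0,0,0,0],
  [-0.03,0,0,0,0,0],
  [0,0,0,0,0,0],
  [0,0,0,0,0,0],
  [0,0,0,0,0,0],
])

```text
t: 6.6
tcp_pos: [0.521, -0.3201, 0.1459]
ee_rot: [152.3, 89.7, 147.3]
wrist_force: [-0.2, 0.7, -4.1]
finger_gap: 0.0271
```

Run:
```python
from h import *
from cell import status,cams
s=status.sense();print(s['t'],s['joints'].round(1),s['wrist_force'],s['tcp_pos'])
# fixture frame target
a=np.radians(4.65);ux=np.array([np.cos(a),np.sin(a),0]);uy=np.array([-np.sin(a),np.cos(a),0]);o=np.array([.5286,-.038,0])
go(s,o-.050*ux-.108*uy+[0,0,.15],94.65)
f=cams.grab_frame("side");cv2.imwrite("pics/s2.png",cv2.resize(f["img"][200:400,220:540],(800,500)))
```

```text
6.6 [ -4.1  27.6  40.5 102.6 -20.9  57.8 129.5] [-0.23797212  0.72897294 -4.09156769] [ 0.52096352 -0.32009028  0.14591145]
axes y [0.088 0.996 0.002] z [ 0.996 -0.088 -0.004] x [-0.004  0.003 -1.   ]
shift now-frame [-0.0035  0.1668 -0.0484] rotvec [-0.1696 -0.0043 -0.0027] deg 9.7
shift in target frame [-0.0041  0.1725 -0.0195]
```

View pics/s2.png

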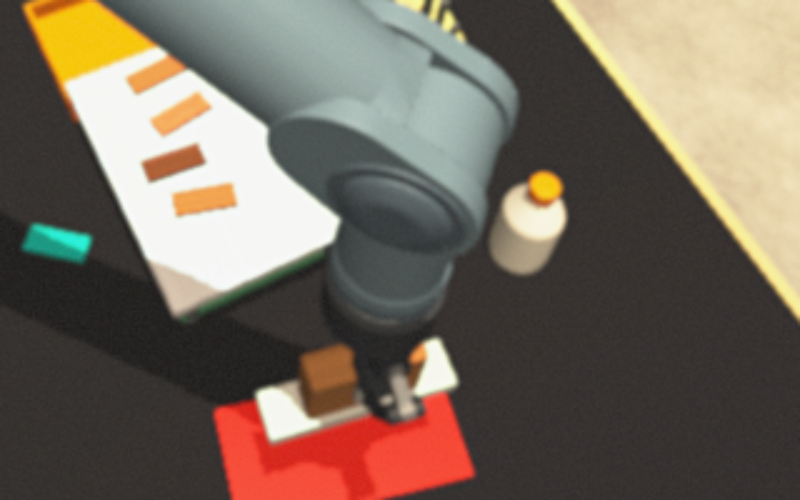

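The scraper is lifted: its sole is level and clear of the mat at about (355,395) in the crop. I'll turn it square to the fixture and move it behind the chips.

Emit:
step_arm([
  [0,0,0,-0.085,-0.002,-0.001],
  [0,0,0,-0.085,-0.002,-0.002],
  [0,0.03,-0.004,0,0,0],
  [0,0.03,-0.004,0,0,0],
  [0,0.03,-0.004,0,0,0],
  [0,0.03,-0.003,0,0,0],
  [0,0.03,-0.003,0,0,0],
  [0,0.022,-0.002,0,0,0],
  [0.018,0,0,0,0,0],
  [0.018,0,0,0,0,0],
  [0,0,0,0,0,0],
  [0,0,0,0,0,0],
])

```text
t: 7.85
tcp_pos: [0.4876, -0.1522, 0.1106]
ee_rot: [-80.5, 89.8, -75.9]
wrist_force: [1.1, -0.4, -3.1]
finger_gap: 0.0268
```

```bash
cat >> h.py <<'E'
a_=np.radians(4.65);ux=np.array([np.cos(a_),np.sin(a_),0]);uy=np.array([-np.sin(a_),np.cos(a_),0]);o=np.array([.5286,-.038,0])
def fx(p): d=np.array(p)-o; return (np.array([d@ux,d@uy,d[2]])*1000).round(1)
E
python3 - <<'E'
from h import *
from cell import status,cams
s=status.sense();print(s['t'],s['joints'].round(1),s['wrist_force'],s['tcp_pos'],fx(s['tcp_pos']))
go(s,o-.050*ux-.108*uy+[0,0,.105],94.65)
f=cams.grab_frame("side");cv2.imwrite("pics/s3.png",cv2.resize(f["img"][160:360,200:520],(800,500)))
E
```

```text
7.85 [-20.3  18.4  37.7 117.9 -14.7  48.3 120.5] [ 1.06156193 -0.40889459 -3.08036966] [ 0.48759474 -0.1522074   0.11058602] [ -50.1 -110.5  110.6]
axes y [-0.08   0.997 -0.003] z [0.997 0.08  0.001] x [ 0.001 -0.003 -1.   ]
shift now-frame [0.0056 0.0025 0.0001] rotvec [-0.0007  0.0005  0.0033] deg 0.2
shift in target frame [0.0056 0.0025 0.0001]
```

View pics/s3.png

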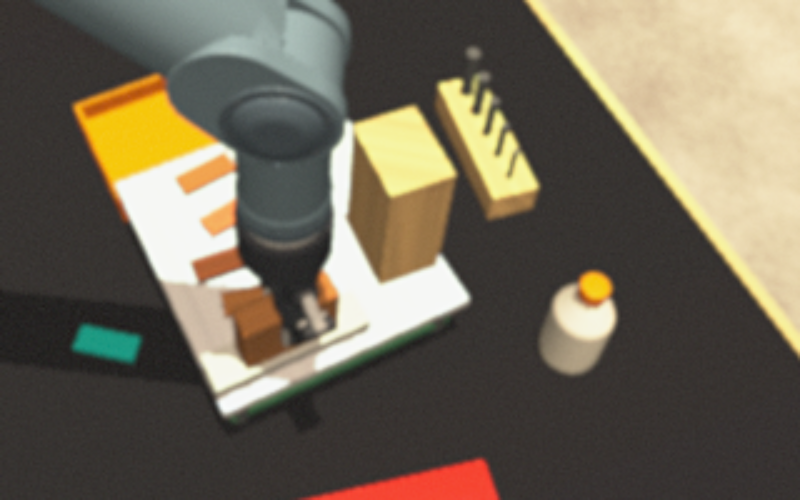

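Emit:
step_arm([
  [0.003,0,0,0,0,0.003],
  [0.003,0,0,0,0,0],
  [0.001,0,0,0,0,0],
  [0.001,0,0,0,0,0],
  [0.001,0,0,0,0,0],
  [0,0,0,0,0,0],
])

```text
t: 8.5
tcp_pos: [0.4891, -0.1522, 0.1028]
ee_rot: [-4.3, 89.8, 0.4]
wrist_force: [-0.1, 0.2, -2.0]
finger_gap: 0.027
```

Emit:
step_arm([
  [0.001,0,0,0,0,0],
  [0.001,0,0,0,0,0],
  [0,0,0,0,0,0],
])

```text
t: 8.8
tcp_pos: [0.4891, -0.1522, 0.1007]
ee_rot: [-6.4, 89.8, -1.7]
wrist_force: [-0.3, 0.7, -1.8]
finger_gap: 0.0267
```

Emit:
step_arm([
  [0.001,0,0,0,0,0],
  [0.001,0,0,0,0,0],
  [0,0,0,0,0,0],
])

```text
t: 9.1
tcp_pos: [0.4891, -0.1522, 0.0986]
ee_rot: [-6.9, 89.8, -2.2]
wrist_force: [0.1, 0.7, -1.7]
finger_gap: 0.0269
```

Contact on the soft springs is at about z 0.103, so I'll continue in small steps.

Emit:
step_arm([
  [0.001,0,0,0,0,0],
  [0.001,0,0,0,0,0],
  [0,0,0,0,0,0],
])

```text
t: 9.4
tcp_pos: [0.4891, -0.1522, 0.0966]
ee_rot: [-7.4, 89.8, -2.8]
wrist_force: [0.4, 0.5, -0.9]
finger_gap: 0.0272
```

Emit:
step_arm([
  [0.001,0,0,0,0,0],
  [0.001,0,0,0,0,0],
  [0,0,0,0,0,0],
])

```text
t: 9.7
tcp_pos: [0.4891, -0.1522, 0.0946]
ee_rot: [-7.0, 89.8, -2.4]
wrist_force: [0.4, 0.3, -0.9]
finger_gap: 0.0271
```

Emit:
step_arm([
  [0.001,0,0,0,0,0],
  [0.001,0,0,0,0,0],
  [0,0,0,0,0,0],
])

```text
t: 10.0
tcp_pos: [0.4892, -0.1521, 0.0926]
ee_rot: [-7.0, 89.8, -2.3]
wrist_force: [-0.2, 0.7, 0.1]
finger_gap: 0.0267
```

Emit:
step_arm([
  [0.001,0,0,0,0,0],
  [0.0005,0,0,0,0,0],
  [0,0,0,0,0,0],
])

```text
t: 10.3
tcp_pos: [0.4892, -0.1522, 0.0913]
ee_rot: [-4.6, 89.8, 0.1]
wrist_force: [0.8, -0.7, 0.6]
finger_gap: 0.0272
```

Emit:
step_arm([
  [0.001,0,0,0,0,0],
  [0.0005,0,0,0,0,0],
  [0,0,0,0,0,0],
])

```text
t: 10.6
tcp_pos: [0.4893, -0.1522, 0.0904]
ee_rot: [4.8, 89.8, 9.5]
wrist_force: [-1.3, 1.1, 7.1]
finger_gap: 0.0274
```

Emit:
step_arm([
  [0.001,0,0,0,0,0],
  [0.0005,0,0,0,0,0],
  [0,0,0,0,0,0],
])

```text
t: 10.9
tcp_pos: [0.4893, -0.1522, 0.0895]
ee_rot: [15.1, 89.8, 19.7]
wrist_force: [-3.9, 1.5, 12.2]
finger_gap: 0.027
```

The plate beds about 12 mm down, and the contact force is now about 15 N. Starting the wipe.

Run:
```python
from h import *
from cell import status,cams
s=status.sense();print(s['t'],s['joints'].round(1),s['wrist_force'],s['tcp_pos'],fx(s['tcp_pos']))
go(s,o-.050*ux+.130*uy+[0,0,s['tcp_pos'][2]],94.65)
```

```text
10.9 [-18.8  20.6  36.5 118.4 -17.1  45.9 122.5] [-3.90067574  1.52287793 12.23268984] [ 0.48926971 -0.15224634  0.08954119] [ -48.5 -110.7   89.5]
axes y [-0.081  0.997  0.001] z [0.997 0.081 0.004] x [ 0.004  0.001 -1.   ]
shift now-frame [ 2.000e-04  2.407e-01 -1.600e-03] rotvec [-0.0003  0.0038 -0.001 ] deg 0.2
shift in target frame [ 0.      0.2407 -0.0015]
```

Emit:
step_arm([
  [0,0.003,0,0,0,0],
  [0,0.004,0,0,0,0],
  [0,0.004,0,0,0,0],
  [0,0.004,0,0,0,0],
])

```text
t: 11.3
tcp_pos: [0.4897, -0.1417, 0.0903]
ee_rot: [-39.3, 89.4, -34.7]
wrist_force: [0.0, -6.0, 8.7]
finger_gap: 0.027
```

Emit:
step_arm([
  [0.0003,0.004,0,0,0,0],
  [0.0003,0.004,0,0,0,0],
  [0,0.005,0,0,0,0],
  [0,0.005,0,0,0,0],
])

```text
t: 11.7
tcp_pos: [0.4891, -0.124, 0.0901]
ee_rot: [-37.6, 89.3, -33.0]
wrist_force: [0.7, -6.5, 10.2]
finger_gap: 0.0272
```

Emit:
step_arm([
  [0,0.005,0,0,0,0],
  [0,0.005,0,0,0,0],
  [0,0.005,0,0,0,0],
  [0,0.005,0,0,0,0],
])

```text
t: 12.1
tcp_pos: [0.4877, -0.1039, 0.09]
ee_rot: [-35.7, 89.3, -31.1]
wrist_force: [1.4, -5.6, 10.6]
finger_gap: 0.0271
```

Emit:
step_arm([
  [0.0002,0.005,0,0,0,0],
  [0,0.005,0,0,0,0],
  [0,0.005,0,0,0,0],
  [0,0.005,0,0,0,0],
  [0,0.005,0,0,0,0],
])

```text
t: 12.6
tcp_pos: [0.486, -0.079, 0.0899]
ee_rot: [-33.9, 89.3, -29.2]
wrist_force: [1.0, -6.5, 11.3]
finger_gap: 0.0267
```

Emit:
step_arm([
  [0,0.005,0,0,0,0],
  [0,0.005,0,0,0,0],
  [0,0.005,0,0,0,0],
  [0,0.005,0,0,0,0],
  [0,0.005,0,0,0,0],
])

```text
t: 13.1
tcp_pos: [0.4841, -0.0539, 0.0899]
ee_rot: [-31.8, 89.3, -27.2]
wrist_force: [0.7, -7.0, 10.9]
finger_gap: 0.0267
```

Run:
```python
from h import *
from cell import status,cams
s=status.sense();print(s['t'],s['wrist_force'],s['tcp_pos'],fx(s['tcp_pos']))
go(s,o-.050*ux+.130*uy+[0,0,s['tcp_pos'][2]],94.65)
a=cams.grab_frame("side")["img"][140:340,190:510];b=cams.grab_frame("top")["img"][100:300,200:480]
cv2.imwrite("pics/s4.png",np.hstack([cv2.resize(a,(450,300)),cv2.resize(b,(350,300))]))
```

```text
13.1 [ 0.65580609 -6.99010889 10.93328568] [ 0.48412045 -0.05388676  0.08988448] [-45.6 -12.2  89.9]
axes y [-0.081  0.997 -0.006] z [0.997 0.081 0.01 ] x [ 0.011 -0.005 -1.   ]
shift now-frame [-0.0009  0.1422 -0.0044] rotvec [-0.0002  0.0102  0.0063] deg 0.7
shift in target frame [ 0.      0.1422 -0.0044]
```

View pics/s4.png

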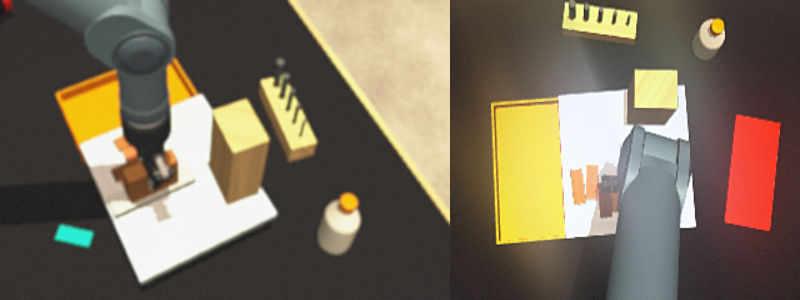

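The picture shows the plate clean behind the scraper, the chips ahead of the blade and the timber standing. I'll continue.

Emit:
step_arm([
  [0,0.005,0,0,0,0],
  [0,0.005,0,0,0,0],
  [0,0.005,0,0,0,0],
  [0,0.005,0,0,0,0],
  [0,0.005,0,0,0,0],
  [0,0.005,0,0,0,0],
])

```text
t: 13.8
tcp_pos: [0.4818, -0.0238, 0.0898]
ee_rot: [-30.1, 89.3, -25.5]
wrist_force: [1.3, -6.3, 10.8]
finger_gap: 0.0274
```

Emit:
step_arm([
  [0,0.005,0,0,0,0],
  [0,0.005,0,0,0,0],
  [0,0.005,0,0,0,0],
  [0,0.005,0,0,0,0],
  [0,0.005,0,0,0,0],
  [0,0.005,0,0,0,0],
])

```text
t: 14.4
tcp_pos: [0.4794, 0.0063, 0.0898]
ee_rot: [-28.2, 89.4, -23.5]
wrist_force: [0.2, -8.0, 10.6]
finger_gap: 0.0267
```

Emit:
step_arm([
  [0,0.005,0,0,0,0],
  [0,0.005,0,0,0,0],
  [0,0.005,0,0,0,0],
  [0,0.005,0,0,0,0],
  [0,0.005,0,0,0,0],
  [0,0.005,0,0,0,0],
])

```text
t: 15.0
tcp_pos: [0.477, 0.0364, 0.0897]
ee_rot: [-26.5, 89.4, -21.9]
wrist_force: [1.5, -7.4, 12.3]
finger_gap: 0.027
```

Run:
```python
from h import *
from cell import status,cams
s=status.sense();print(s['t'],s['wrist_force'],s['tcp_pos'],fx(s['tcp_pos']))
a=cams.grab_frame("side")["img"][140:340,190:510];b=cams.grab_frame("top")["img"][100:300,200:480]
cv2.imwrite("pics/s5.png",np.hstack([cv2.resize(a,(450,300)),cv2.resize(b,(350,300))]))
```

```text
15.0 [ 1.52164625 -7.41770516 12.30412409] [0.47703767 0.03638737 0.08970441] [-45.4  78.3  89.7]
```

View pics/s5.png

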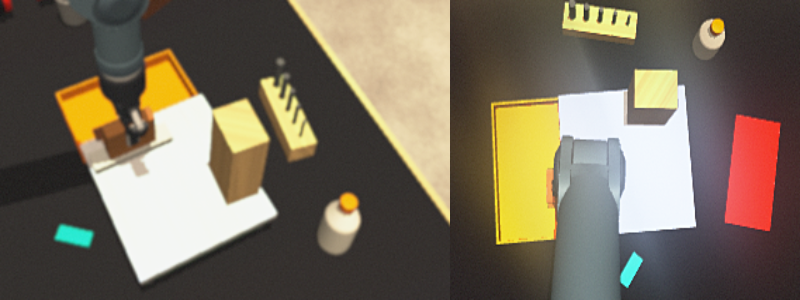

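Emit:
step_arm([
  [0,0.005,0,0,0,0],
  [0,0.005,0,0,0,0],
  [0,0.005,0,0,0,0],
  [0,0.005,0,0,0,0],
  [0,0.005,0,0,0,0],
  [0,0.005,0,0,0,0],
])

```text
t: 15.7
tcp_pos: [0.4746, 0.0665, 0.0897]
ee_rot: [-24.4, 89.4, -19.8]
wrist_force: [0.9, -6.3, 11.9]
finger_gap: 0.027
```

Emit:
step_arm([
  [-0.0003,0.005,0,0,0,0],
  [0,0.005,0,0,0,0],
  [0,0.005,0,0,0,0],
  [0,0.005,0,0,0,0],
  [0,0,0,0,0,0],
])

```text
t: 16.2
tcp_pos: [0.4724, 0.0878, 0.0896]
ee_rot: [-20.5, 89.5, -15.8]
wrist_force: [1.6, -5.3, 11.7]
finger_gap: 0.0268
```

Run:
```python
from h import *
from cell import status,cams
s=status.sense();print(s['t'],s['wrist_force'],s['tcp_pos'],fx(s['tcp_pos']))
a=cams.grab_frame("side")["img"][140:340,190:510];b=cams.grab_frame("top")["img"][100:300,200:480]
cv2.imwrite("pics/s6.png",np.hstack([cv2.resize(a,(450,300)),cv2.resize(b,(350,300))]))
```

```text
16.2 [ 1.63456356 -5.30596392 11.72528322] [0.4723599  0.08780139 0.08963221] [-45.9 129.9  89.6]
```

View pics/s6.png

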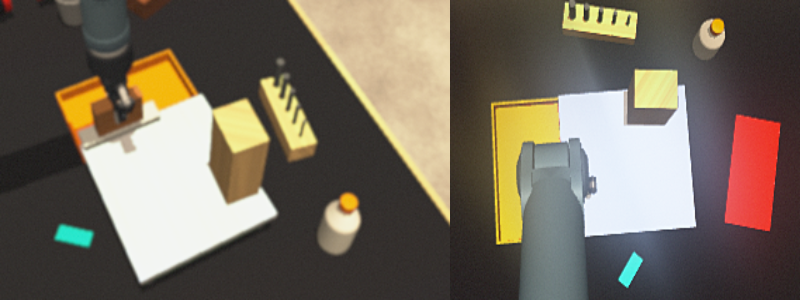

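Emit:
step_arm([
  [-0.002,0.005,0,0,0,0],
  [-0.004,0.002,0,0,0,0],
  [-0.015,0,0,0,0,0],
  [-0.03,0,0,0,0,0],
  [-0.03,-0.02,0,0,0,0],
  [0,-0.045,0,0,0,0],
  [0,-0.045,0,0,0,0],
  [0,-0.045,0,0,0,0],
  [0,-0.045,0,0,0,0],
  [0,-0.02,0,0,0,0],
])

```text
t: 17.3
tcp_pos: [0.4845, -0.127, 0.1678]
ee_rot: [-40.3, 89.8, -36.0]
wrist_force: [0.0, -1.2, -2.9]
finger_gap: 0.027
```

Run:
```python
from h import *
from cell import status,cams
s=status.sense();print(s['t'],s['wrist_force'],s['tcp_pos'],fx(s['tcp_pos']),s['joints'].round(1))
go(s,[.518,-.323,.15],84.9)
fs=cams.grab_frame("side");ft=cams.grab_frame("top")
a=fs["img"][140:340,190:510];b=ft["img"][100:300,200:480]
cv2.imwrite("pics/s7.png",np.hstack([cv2.resize(a,(450,300)),cv2.resize(b,(350,300))]))
```

```text
17.3 [ 0.0182488  -1.20879523 -2.91803081] [ 0.48445209 -0.12695367  0.1678346 ] [-51.2 -85.1 167.8] [-29.4  11.9  43.7 117.  -10.   54.5 113.8]
axes y [-0.075  0.997 -0.002] z [0.997 0.075 0.002] x [ 0.003 -0.002 -1.   ]
shift now-frame [ 0.0183 -0.198   0.0188] rotvec [0.1638 0.0025 0.0018] deg 9.4
shift in target frame [ 0.0178 -0.1923  0.0508]
```

View pics/s7.png

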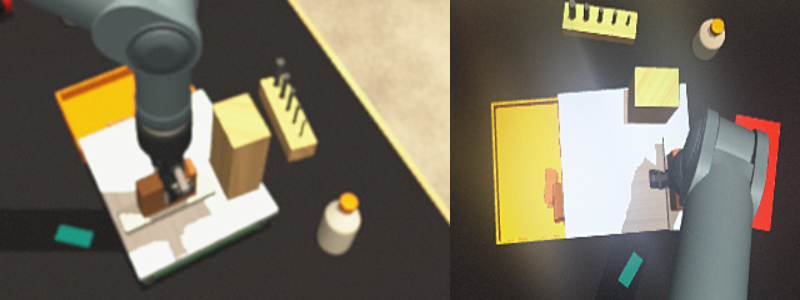

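The chips are piled in the tray against its near wall, around (553,195). I'll check their heights.

Run:
```python
from h import *
from cell import status,cams
ft=cams.grab_frame("top");im=ft["img"];w=pts(ft)
cv2.imwrite("pics/s8.png",cv2.resize(im[180:270,270:400-50+30],(770,630)[:2],interpolation=cv2.INTER_CUBIC)[:600])
f=(w-o)@np.stack([ux,uy,[0,0,1]],1)*1000
for v in range(206,248,3): print(v,[(int(f[v,u,1]),int(f[v,u,2])) if np.isfinite(f[v,u,0]) else None for u in range(276,300,2)])
```

```text
206 [(165, 4), (159, 6), (154, 7), (149, 4), (143, 5), (138, 2), (132, 7), (126, 64), (120, 65), (115, 62), (110, 63), (105, 62)]
209 [(165, 7), (160, 6), (155, 6), (149, 1), (144, 5), (138, 5), (133, 3), (126, 59), (121, 58), (116, 64), (111, 61), (106, 64)]
212 [(166, 6), (161, 1), (155, 2), (150, 7), (144, 1), (139, 3), (134, 3), (127, 62), (122, 59), (116, 62), (111, 62), (106, 63)]
215 [(166, 12), (160, 16), (155, 17), (150, 17), (144, 17), (140, 0), (134, 3), (127, 62), (122, 58), (117, 62), (112, 61), (107, 61)]
218 [(166, 16), (161, 20), (155, 18), (150, 17), (145, 22), (140, 9), (135, 4), (128, 58), None, (117, 63), (112, 61), (107, 64)]
221 [(166, 20), (161, 23), (156, 20), (150, 20), (145, 18), (140, 12), (135, 8), (128, 66), (123, 61), (118, 60), (113, 59), (108, 60)]
224 [(167, 18), (161, 21), (156, 19), (150, 35), (145, 36), (140, 33), (135, 29), (129, 61), (123, 65), (118, 61), (113, 62), (108, 61)]
227 [(167, 17), (162, 15), (157, 19), (151, 36), (145, 36), (140, 36), (135, 29), (129, 64), (124, 63), (119, 64), (114, 60), (109, 62)]
230 [(168, 20), None, (157, 16), (151, 34), (146, 33), (141, 33), (136, 25), (131, 25), (124, 62), (119, 64), (114, 61), (109, 57)]
233 [(169, 16), (163, 20), (158, 22), (153, 17), (146, 37), (141, 31), (136, 30), (131, 22), (125, 62), (120, 61), (115, 60), (110, 63)]
236 [(170, 4), None, (159, 9), (153, 13), (147, 37), (142, 35), (137, 23), (132, 22), (125, 60), (120, 62), (115, 61), (110, 63)]
239 [(170, 1), (165, 4), (159, 8), (154, 3), (148, 33), (142, 33), (137, 28), (132, 18), (126, 63), (121, 61), (116, 59), (111, 61)]
242 [(170, 7), (165, 8), (160, 3), (155, 5), (148, 37), (143, 29), (138, 29), (133, 24), (127, 56), (121, 62), (116, 60), (111, 66)]
245 [(171, 6), (166, 3), (161, 3), (155, 4), (148, 35), (143, 36), (138, 31), (133, 18), (127, 61), (122, 64), (117, 59), (112, 60)]
```

View pics/s8.png

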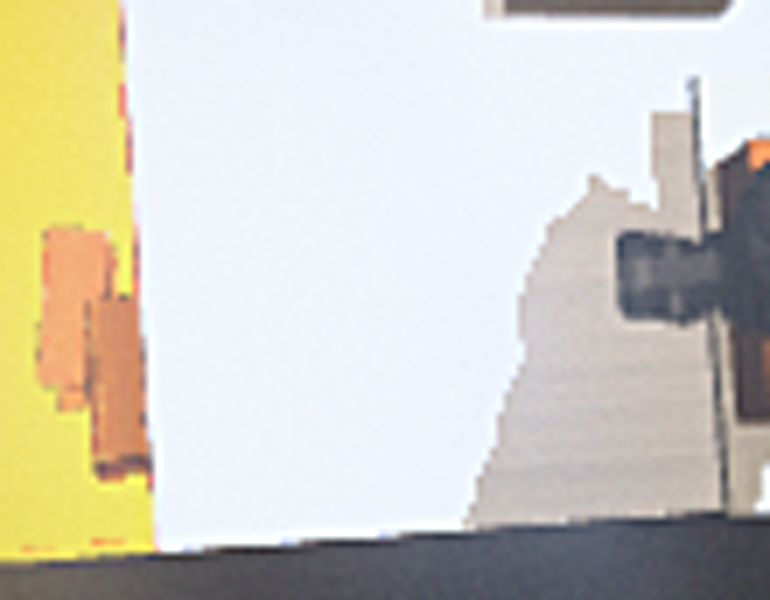

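All tray chips are well below the plate, with tops at 36 mm or lower, and none are left on the plate. Returning the scraper to its mat.

Emit:
step_arm([
  [0,0,0,0.082,0.001,0.001],
  [0,0,0,0.082,0.001,0.001],
  [0,-0.038,0.01,0,0,0],
  [0,-0.038,0.01,0,0,0],
  [0,-0.038,0.01,0,0,0],
  [0,-0.038,0.01,0,0,0],
  [0,-0.038,0.01,0,0,0],
  [0.03,0,0,0,0,0],
  [0.03,0,0,0,0,0],
  [0.03,0,0,0,0,0],
  [0,0,0,0,0,0],
  [0,0,0,0,0,0],
])

```text
t: 18.65
tcp_pos: [0.5205, -0.313, 0.0771]
ee_rot: [103.3, 89.7, 98.7]
wrist_force: [0.5, -1.0, -2.6]
finger_gap: 0.027
```

Run:
```python
from h import *
from cell import status,cams
s=status.sense();print(s['t'],s['wrist_force'],s['tcp_pos'],s['joints'].round(1))
go(s,[.518,-.323,.0445],84.9)
```

```text
18.65 [ 0.49530688 -0.97309613 -2.56049852] [ 0.52045566 -0.31301288  0.07712918] [ -4.2  33.3  40.2 105.5 -27.2  51.4 134.3]
axes y [0.08  0.997 0.004] z [ 0.997 -0.08  -0.001] x [-0.001  0.004 -1.   ]
shift now-frame [ 0.0326 -0.0103 -0.0016] rotvec [ 0.0084 -0.001  -0.0043] deg 0.5
shift in target frame [ 0.0326 -0.0102 -0.0016]
```

Emit:
step_arm([
  [0.01,-0.005,-0.001,0,-0.001,-0.004],
  [0.01,-0.005,0,0,0,0],
  [0.007,0,0,0,0,0],
  [0.002,0,0,0,0,0],
  [0.002,0,0,0,0,0],
  [0,0,0,0,0,0],
  [0,0,0,0,0,0],
])

```text
t: 19.35
tcp_pos: [0.519, -0.3255, 0.0475]
ee_rot: [-32.7, 89.8, -37.4]
wrist_force: [0.7, 0.1, -2.8]
finger_gap: 0.0269
```

Emit:
step_arm([
  [0.001,0,0,0,0,0],
  [0,0,0,0,0,0],
])

```text
t: 19.55
tcp_pos: [0.5189, -0.3254, 0.0464]
ee_rot: [-33.0, 89.8, -37.8]
wrist_force: [0.4, -0.7, -3.5]
finger_gap: 0.0269
```

Emit:
step_arm([
  [0.001,0,0,0,0,0],
  [0.001,0,0,0,0,0],
  [0,0,0,0,0,0],
])

```text
t: 19.85
tcp_pos: [0.5187, -0.3253, 0.0441]
ee_rot: [-36.7, 89.8, -41.5]
wrist_force: [0.4, -0.3, -3.0]
finger_gap: 0.0267
```

Emit:
step_arm([
  [0.001,0,0,0,0,0],
  [0,0,0,0,0,0],
])

```text
t: 20.05
tcp_pos: [0.5189, -0.3255, 0.0438]
ee_rot: [-27.7, 89.8, -32.5]
wrist_force: [-0.6, 1.8, 1.3]
finger_gap: 0.0267
```

Contact with the mat. I'll release, retreat and check.

Emit:
step_arm([
  [0,0,0,0,0,0],
  [0,0,0,0,0,0],
  [0,0,0,0,0,0],
  [0,0,0,0,0,0],
  [0,0,0,0,0,0],
  [0,0,0,0,0,0],
  [0,0,0,0,0,0],
  [0,0,0,0,0,0],
], gripper=1)

```text
t: 20.85
tcp_pos: [0.5188, -0.3255, 0.0433]
ee_rot: [-35.6, 89.8, -40.4]
wrist_force: [0.5, 0.8, -0.7]
finger_gap: 0.0853
```

Emit:
step_arm([
  [-0.02,0,0,0,0,0],
  [-0.03,0,0,0,0,0],
  [-0.04,0,0,0,0,0],
  [-0.05,0,0,0,0,0],
  [-0.05,0,0,0,0,0],
  [-0.04,-0.04,0,0,0,0],
  [0,-0.04,0,0,0,0],
  [0,0,0,0,0,0],
])

```text
t: 21.65
tcp_pos: [0.5086, -0.4079, 0.2716]
ee_rot: [-62.5, 89.4, -67.7]
wrist_force: [-1.3, -0.5, 0.2]
finger_gap: 0.0851
```

Run:
```python
from h import *
from cell import status,cams
s=status.sense();print(s['t'],s['wrist_force'],s['tcp_pos'],s['joints'].round(1),s['finger_gap'])
fs=cams.grab_frame("side");ft=cams.grab_frame("top")
for f in(fs,ft):
    w=pts(f);x,y,z=w[...,0],w[...,1],w[...,2]
    show('handle',w[(z>.078)&(z<.088)&(y<-.27)&(y>-.38)&(x>.4)&(x<.62)])
    show('timtop',w[(z>.205)&(z<.22)&(y<-.02)&(y>-.15)&(x>.55)&(x<.69)])
a=fs["img"][140:400,150:510];b=ft["img"][100:300,200:480]
cv2.imwrite("pics/s9.png",np.hstack([cv2.resize(a,(440,318)),cv2.resize(b,(350,318))]))
```

```text
21.65 [-1.34259603 -0.51826182  0.19995847] [ 0.5086491  -0.40788653  0.27162043] [ -0.9  25.9  48.3  90.8 -19.8  71.7 135.3] 0.08506633604168187
handle 609 rect c,size,long-ang [ 514.7 -325.4] [28.6 85.4] -4.6 z med 82.8
timtop few 0
handle 385 rect c,size,long-ang [ 520.1 -325.2] [29.3 89.5] -4.4 z med 82.8
timtop 926 rect c,size,long-ang [623.1 -84.3] [61.3 77.9] -89.8 z med 211.9
```

View pics/s9.png

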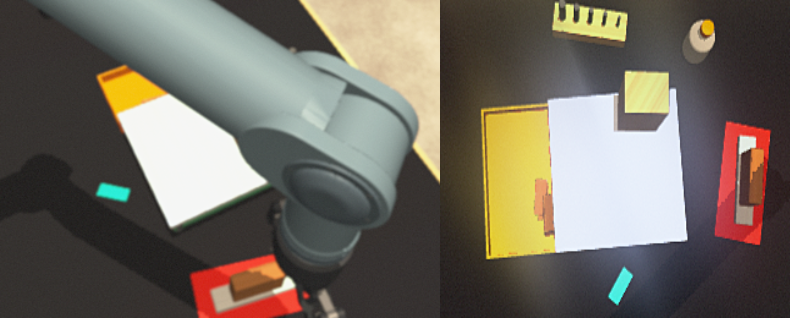

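The scraper is upright on its mat at (517,-325), within 5 mm of the mat centre, and the timber is still standing at top-view (647,98). Next I shut the fingers and go round behind the timber, over its blue side.

Run:
```python
from h import *
from cell import status,cams
s=status.sense()
go(s,[.70,-.085,.272],90)
ft=cams.grab_frame("top");w=pts(ft);x,y,z=w[...,0],w[...,1],w[...,2]
p=w[(x>.6)&(x<.85)&(y>-.3)&(y<-.15)&(z>.02)&(z<.2)];show('glue',p);print(p.max(0))
```

```text
axes y [ 0.086  0.996 -0.002] z [ 0.996 -0.086  0.002] x [ 0.002 -0.002 -1.   ]
shift now-frame [-0.0036  0.3316  0.1613] rotvec [-0.0865  0.002   0.002 ] deg 5.0
shift in target frame [-0.0033  0.3165  0.1893]
glue 662 rect c,size,long-ang [ 687.  -192.3] [ 54.2 186.8] -24.0 z med 74.8
[ 0.77713065 -0.15021103  0.12456361]
```

Emit:
step_arm([
  [0,0,0,-0.0865,0.002,0.002],
  [0,0.02,0.03,0,0,0],
  [0,0.02,0.03,0,0,0],
  [0,0.02,0.03,0,0,0],
  [0,0.025,0.03,0,0,0],
  [0,0.035,0.03,0,0,0],
  [0,0.035,0.02,0,0,0],
  [0,0.035,0.019,0,0,0],
  [0,0.04,0,0,0,0],
  [0,0.04,0,0,0,0],
  [0,0.046,0,0,0,0],
  [0,0,0,0,0,0],
  [0,0,0,0,0,0],
  [0,0,0,0,0,0],
], gripper=0, squeeze=40)

```text
t: 23.2
tcp_pos: [0.6992, -0.0834, 0.2682]
ee_rot: [-146.9, 89.9, -146.6]
wrist_force: [0.2, -1.7, 0.0]
finger_gap: 0.0
```

Run:
```python
from h import *
from cell import status,cams
s=status.sense();print(s['joints'].round(1),s['tcp_pos'],s['wrist_force'])
go(s,[.69,-.085,.188],90)
a=cams.grab_frame("side")["img"][140:340,190:510];b=cams.grab_frame("top")["img"][60:300,200:480]
cv2.imwrite("pics/s10.png",np.hstack([cv2.resize(a,(450,300)),cv2.resize(b,(350,300))]))
```

```text
[-25.4  31.5  42.5  82.2 -21.4  74.6 108.8] [ 0.69919848 -0.08342599  0.26824344] [ 0.22724845 -1.67088652  0.00529341]
axes y [-0.004  1.    -0.001] z [ 1.     0.004 -0.001] x [-0.001 -0.001 -1.   ]
shift now-frame [ 0.0803 -0.0015 -0.0091] rotvec [ 0.0039 -0.0009  0.0006] deg 0.2
shift in target frame [ 0.0802 -0.0016 -0.0092]
```

View pics/s10.png

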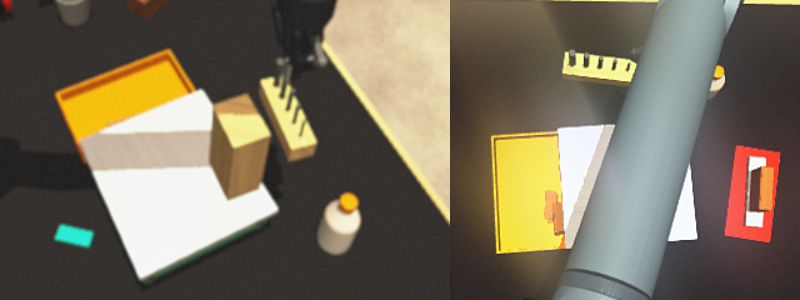

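The gripper is behind the timber, at (305,50) in the side crop. I'll lower it and push gently.

Emit:
step_arm([
  [0.03,0,-0.003,0,0,0],
  [0.03,-0.001,-0.003,0,0,0],
  [0.02,0,-0.003,0,0,0],
  [0,0,0,0,0,0],
  [0,0,-0.01,0,0,0],
  [0,0,-0.005,0,0,0],
  [0,0,0,0,0,0],
])

```text
t: 24.0
tcp_pos: [0.676, -0.0856, 0.1909]
ee_rot: [-0.1, 89.8, 0.0]
wrist_force: [0.3, -0.3, -0.5]
finger_gap: -0.0002
```

Emit:
step_arm([
  [0,0,-0.005,0,0,0],
  [0,0,-0.005,0,0,0],
  [0,0,-0.005,0,0,0],
  [0,0,0,0,0,0],
])

```text
t: 24.4
tcp_pos: [0.6607, -0.0845, 0.1893]
ee_rot: [13.3, 89.9, 13.5]
wrist_force: [0.8, 0.5, -0.2]
finger_gap: 0.0001
```

Run:
```python
from h import *
from cell import status,cams
s=status.sense();print(s['tcp_pos'],s['wrist_force'])
fs=cams.grab_frame("side");w=pts(fs);x,y,z=w[...,0],w[...,1],w[...,2]
show('timtop',w[(z>.19)&(z<.23)&(y<-.04)&(y>-.14)&(x>.5)&(x<.65)])
a=fs["img"][140:340,190:510]
cv2.imwrite("pics/s11.png",cv2.resize(a,(640,400)))
```

```text
[ 0.66067851 -0.08451951  0.18927441] [ 0.75270566  0.54897725 -0.21115249]
timtop 1109 rect c,size,long-ang [617.8 -85.6] [63.4 82.9] 89.6 z med 212.2
```

View pics/s11.png

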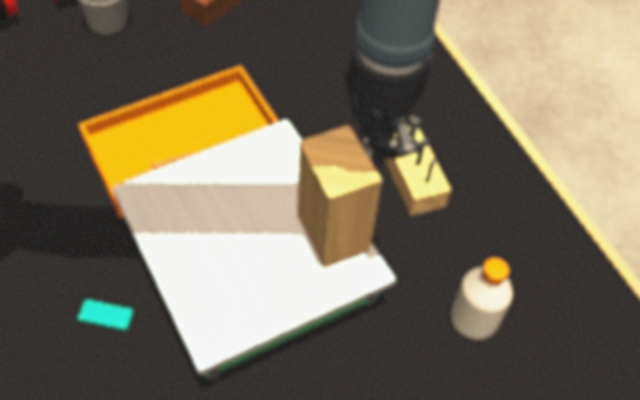

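Emit:
step_arm([
  [0,0,-0.004,0,0,0],
  [0,0,-0.004,0,0,0],
  [0,0,-0.004,0,0,0],
  [0,0,-0.004,0,0,0],
  [0,0,-0.004,0,0,0],
])

```text
t: 24.95
tcp_pos: [0.6403, -0.0847, 0.1888]
ee_rot: [-6.2, 90.0, -6.0]
wrist_force: [0.2, 1.1, 0.7]
finger_gap: -0.0001
```

Run:
```python
from h import *
from cell import status,cams
s=status.sense();print(s['tcp_pos'],s['wrist_force'])
fs=cams.grab_frame("side");w=pts(fs);x,y,z=w[...,0],w[...,1],w[...,2]
p=w[(z>.195)&(z<.24)&(y<-.04)&(y>-.14)&(x>.5)&(x<.65)]
c,_,_,_=np.linalg.lstsq(np.c_[p[:,:2],np.ones(len(p))],p[:,2],rcond=None);print('top slope deg',np.degrees(np.arctan(c[:2])),p.mean(0))
a=fs["img"][140:340,190:510]
cv2.imwrite("pics/s12.png",cv2.resize(a,(640,400)))
```

```text
[ 0.64034418 -0.0847107   0.18875503] [0.22834602 1.14350772 0.68858199]
top slope deg [9.95128407 3.99977787] [ 0.59531911 -0.0905531   0.21396697]
```

View pics/s12.png

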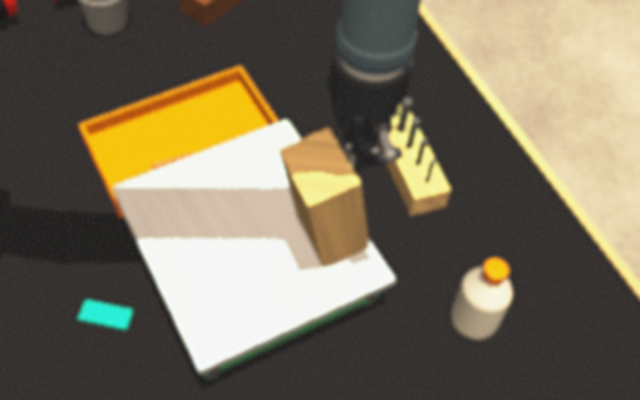

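It is tilting cleanly, about 10° towards the robot. Continuing slowly past balance.

Emit:
step_arm([
  [0,0,-0.004,0,0,0],
  [0,0,-0.004,0,0,0],
  [0,0,-0.004,0,0,0],
  [0,0,-0.003,0,0,0],
  [0,0,-0.003,0,0,0],
  [0,0,-0.003,0,0,0],
  [0,0,-0.003,0,0,0],
])

```text
t: 25.7
tcp_pos: [0.6165, -0.0847, 0.1887]
ee_rot: [-3.7, 90.0, -3.5]
wrist_force: [-0.5, 0.8, 0.1]
finger_gap: -0.0
```

Emit:
step_arm([
  [0,0,-0.003,0,0,0],
  [0,0,-0.003,0,0,0],
  [0,0,-0.003,0,0,0],
  [0,0,-0.002,0,0,0],
  [0,0,0,0,0,0],
  [0,0,0,0,0,0],
  [0,0,0,0,0,0],
  [0,0,0,0,0,0],
])

```text
t: 26.5
tcp_pos: [0.606, -0.0847, 0.1888]
ee_rot: [-9.3, 90.0, -9.1]
wrist_force: [0.6, 0.3, -0.0]
finger_gap: 0.0002
```

Run:
```python
from h import *
from cell import status,cams
s=status.sense();print(s['tcp_pos'],s['wrist_force'])
fs=cams.grab_frame("side");a=fs["img"][140:340,190:510]
cv2.imwrite("pics/s13.png",cv2.resize(a,(640,400)))
```

```text
[ 0.6060381  -0.08473965  0.18883108] [ 0.5716806   0.31105096 -0.03288685]
```

View pics/s13.png

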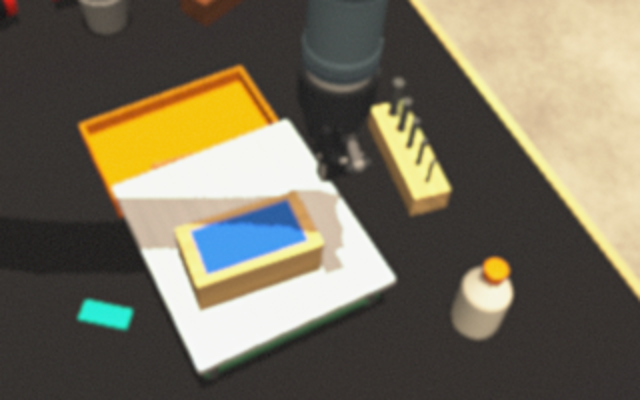

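The timber lies flat, blue side up, at about (250,240) in the crop. I'll retreat upwards and verify everything.

Emit:
step_arm([
  [-0.04,0,0.01,0,0,0],
  [-0.05,0,0.02,0,0,0],
  [-0.05,0,0,0,0,0],
  [-0.03,0.04,0,0,0,0],
  [0,0.05,0,0,0,0],
  [0,0.05,0,0,0,0],
  [0,0.05,0,0,0,0],
  [0,0.05,0,0,0,0],
  [0,0.05,0,0,0,0],
  [0,0.05,0,0,0,0],
  [0,0.05,0,0,0,0],
  [0,0,0,0,0,0],
  [0,0,0,0,0,0],
])

```text
t: 27.85
tcp_pos: [0.632, 0.3086, 0.354]
ee_rot: [-127.0, 89.9, -126.5]
wrist_force: [-0.2, -0.5, -0.4]
finger_gap: -0.0002
```

Run:
```python
from h import *
from cell import status,cams
s=status.sense();print(s['t'],s['tcp_pos'],s['wrist_force'])
fs=cams.grab_frame("side");ft=cams.grab_frame("top")
for f in(fs,ft):
    w=pts(f);x,y,z=w[...,0],w[...,1],w[...,2]
    p=w[(z>.105)&(z<.14)&(y<0)&(y>-.18)&(x>.4)&(x<.64)]
    if len(p)>10:
        show('timber',p);c=np.linalg.lstsq(np.c_[p[:,:2],np.ones(len(p))],p[:,2],rcond=None)[0];print('slope deg',np.degrees(np.arctan(c[:2])),fx(p.mean(0)))
    show('handle',w[(z>.078)&(z<.088)&(y<-.27)&(y>-.38)&(x>.4)&(x<.62)])
    q=fx(w) if 0 else (w-o)@np.stack([ux,uy,[0,0,1]],1)*1000
    H=cv2.cvtColor(f["img"],cv2.COLOR_BGR2HSV)
    m=(abs(q[...,0])<120)&(q[...,1]>131)&(q[...,1]<190)&(q[...,2]>10)&(q[...,2]<60)&(q[...,0]<100)&(H[...,0]<17)
    r=q[m]; print('chips tray', r.min(0).round(),r.max(0).round(),np.percentile(r,[5,95],axis=0).round()) if len(r) else None
a=fs["img"][100:400,170:490];b=ft["img"][80:280,200:480]
cv2.imwrite("pics/s14.png",np.hstack([cv2.resize(a,(400,375)),cv2.resize(b,(400,375))]))
cv2.imwrite("pics/s15.png",cv2.resize(ft["img"][190:260,255:325],(600,600),interpolation=cv2.INTER_CUBIC))
```

```text
27.85 [0.6319584  0.30856154 0.3540308 ] [-0.19960867 -0.51205815 -0.39472909]
timber 2286 rect c,size,long-ang [512.3 -84.6] [ 82.6 150.7] -0.7 z med 122.2
slope deg [0.30213646 2.88639143] [-23.1 -50.  121.4]
handle 666 rect c,size,long-ang [ 517.1 -325.9] [29.  90.4] -6.1 z med 82.9
chips tray [-61. 147.  15.] [-17. 168.  40.] [[-61. 148.  16.]
 [-20. 168.  39.]]
timber 2019 rect c,size,long-ang [515.1 -84. ] [ 79.3 149.9] -0.6 z med 122.3
slope deg [ 0.35147945 -0.37205692] [-18.4 -44.5 122.2]
handle 380 rect c,size,long-ang [ 520.1 -325. ] [28.6 90. ] -5.1 z med 82.6
chips tray [-93. 131.  11.] [ -1. 169.  40.] [[-85. 134.  15.]
 [ -7. 166.  38.]]
```

View pics/s14.png

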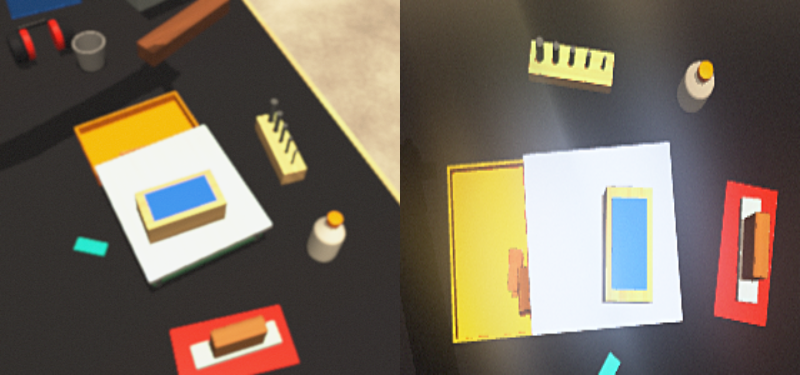

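View pics/s15.png

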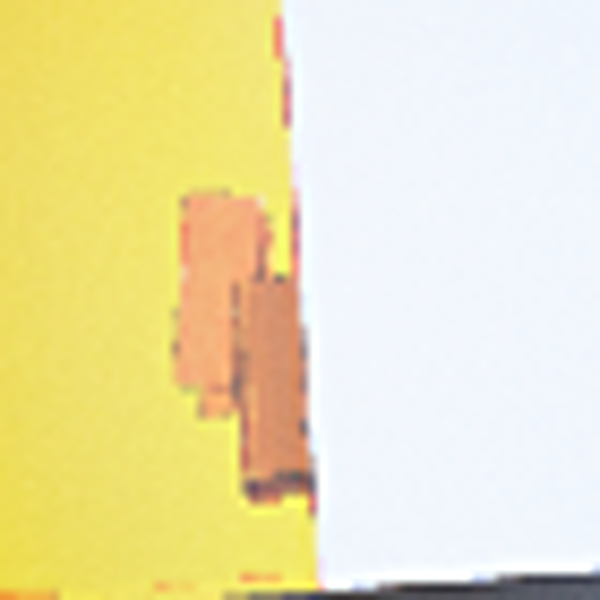

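Run:
```python
from h import *
from cell import status,cams
ft=cams.grab_frame("top");w=pts(ft);q=(w-o)@np.stack([ux,uy,[0,0,1]],1)*1000
for v in(200,215): print([(int(q[v,u,1]),int(q[v,u,2])) for u in range(230,246)])
for v in range(228,254,2): print(v,[(int(q[v,u,0]),int(q[v,u,1]),int(q[v,u,2]),*cv2.cvtColor(ft["img"],cv2.COLOR_BGR2HSV)[v,u]) for u in range(282,293,2)])
```

```text
[(289, -1), (285, 4), (283, 3), (281, -1), (273, 30), (271, 29), (268, 27), (268, 9), (266, 7), (263, 7), (261, 5), (258, 4), (255, 7), (253, 7), (250, 7), (247, 7)]
[(291, 0), (288, -1), (286, -2), (282, 1), (280, 0), (273, 27), (270, 31), (269, 17), (268, 4), (265, 7), (263, 3), (260, 4), (258, 3), (255, 8), (253, 3), (249, 6)]
228 [(-42, 151, 34, np.uint8(11), np.uint8(114), np.uint8(213)), (-43, 146, 35, np.uint8(11), np.uint8(129), np.uint8(223)), (-43, 140, 36, np.uint8(10), np.uint8(122), np.uint8(216)), (-43, 135, 28, np.uint8(11), np.uint8(126), np.uint8(209)), (-45, 129, 59, np.uint8(173), np.uint8(22), np.uint8(200)), (-46, 124, 61, np.uint8(105), np.uint8(12), np.uint8(255))]
230 [(-47, 151, 33, np.uint8(10), np.uint8(119), np.uint8(206)), (-48, 146, 37, np.uint8(10), np.uint8(126), np.uint8(221)), (-48, 141, 30, np.uint8(10), np.uint8(125), np.uint8(218)), (-48, 136, 29, np.uint8(10), np.uint8(128), np.uint8(210)), (-49, 131, 27, np.uint8(178), np.uint8(22), np.uint8(161)), (-51, 124, 60, np.uint8(106), np.uint8(11), np.uint8(255))]
232 [(-53, 152, 34, np.uint8(8), np.ui
[... 3236 characters left out ...]
28), np.uint8(135), np.uint8(242)), (-99, 151, 7, np.uint8(28), np.uint8(141), np.uint8(241)), (-100, 145, 3, np.uint8(28), np.uint8(137), np.uint8(243)), (-100, 140, 4, np.uint8(28), np.uint8(141), np.uint8(243)), (-100, 135, 3, np.uint8(29), np.uint8(152), np.uint8(242)), (-102, 128, 62, np.uint8(99), np.uint8(10), np.uint8(255))]
252 [(-104, 156, 5, np.uint8(27), np.uint8(140), np.uint8(239)), (-105, 151, 0, np.uint8(28), np.uint8(139), np.uint8(240)), (-105, 146, 4, np.uint8(28), np.uint8(140), np.uint8(242)), (-105, 140, 5, np.uint8(28), np.uint8(143), np.uint8(240)), (-106, 135, 3, np.uint8(28), np.uint8(152), np.uint8(244)), (-107, 128, 66, np.uint8(105), np.uint8(14), np.uint8(255))]
```

Run:
```python
from cell import job
print(job.finish_job())
```

```text
the job is handed in; nothing more can be done
None
```

The job is done and handed in at about 28 s of robot time; no verdict came back.

**What I did**
- **Wipe:** I took the scraper by its handle and felt the plate bed on its stop about 12 mm down. I wiped all the chips over the edge at about 12 to 16 N, going by the wrist force with the scraper's weight added back.
- **Scraper:** I stood it back on its mat.
- **Timber:** I pushed it from behind with shut fingers until it tipped towards the robot; the last part was a free fall.

**Last checks**
- **Timber:** It lies flat at fixture x about -20, y about -47 mm, blue side up. The top camera puts its tilt at about 0.4°. The side camera fitted about 3° across its width, which disagrees but is still inside the limit.
- **Scraper:** It is upright with its handle top at 83 mm, a few millimetres from the mat's centre.
- **Chips:** None are left on the plate. They lie in a pile inside the tray against its near wall, with tops at 40 mm or lower above the bench. Three show clearly. The dark one shows only as a strip under the top chip, so the count of four is partly inferred.
- **Bystanders:** The glue bottle, cup and bit stand show no sign of having moved in the pictures; I did not re-measure them at the end.
- **Robot:** It was clear of everything at hand-in.

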